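Make up the pivot kit in the four-bay tray

ROBOT

A 7-joint arm with a two-finger parallel gripper is mounted at the origin on a cart in front of the work surface, level with it; the furniture and walls round the work are solid. World frame = base frame: x ahead of the robot, y to its left, z up, the work surface at z = 0. Lengths are in m, angles in rad, forces in N, time in s.
With the tool pointing down it reaches from about 0.425 to 1.025 m from the base axis. Payload 9.4 kg.
Tool frame: the origin (TCP) lies midway between the tips of the shut fingers; the grasp point (between the pads) lies 19 mm behind it; z points along the fingers, y is the line along which they close (so a half turn about z gives the same grasp; the last joint's range is limited). The gripper opens to 85 mm and grips with 20 to 120 N. Pads are 22 mm wide; open, the fingers measure 114 mm over their backs; the gripper's body (76 mm by 85 mm) begins 54 mm behind the grasp point. The pads swing forward as they close: fully open they stand 13 mm farther back than shut.
Start: joints at [-1.26, 0.599, -0.003, 1.599, 0.002, 0.943, -0.08], TCP at [0.274, 0.671, 0.231] pointing down, gripper open.
Joint ranges: [-2.57, 2.57], [-0.35, 1.97], [-1.29, 1.29], [0.11, 2.56], [-1.05, 4.19], [0.11, 1.86], [-2.63, 2.63]. Speed limits (rad/s): [2.22, 2.22, 3.01, 3.01, 3.14, 3.14, 3.14].

INTERFACE

Orientations are given as a unit quaternion [w, x, y, z].
In Python, from rig import get_obs, read_camera, finish_job gives the robot as it stands. The module is installed in compiled form; this text tells all that it offers.
- The arm moves only by the shell command python3 -m inch 'ROWS' [FORCE]. ROWS is JSON, a list of rows, each an object with "travel": the shift along the tool's x, y, z in cm, a list of three; "dr": the turn, a rotation vector about the tool's x, y, z in rad, a list of three; "fingers": the finger opening in cm, from 0 to 8.54. A call has 1 to 5 rows; each row is the pose to reach, as a shift and turn from the pose commanded when the call began, along the tool's axes at that moment; what a row does not reach only later rows make up. A row lasts 1/12 s, in which the tool goes at most 41.7 mm and 7.16 degrees, less where a joint would pass 70% of its speed; a pose out of reach is approached as far as the arm can. A call with a gripper value outside its range is refused whole. The fingers move at their own pace and stop on an object; FORCE is the grip in N (left out, the last holds). Time passes only in rows, so rows that repeat a pose let the fingers close. It gives the time, the measured TCP pose, the force, the opening and the grip force at its end, in the units of the state.
- get_obs(): the state, without advancing time (a new reading comes with each control period).
- read_camera(name): name is "scene" or "top" or "wrist"; returns a dict with "image" (420x560x3 uint8, red, green, blue), "depth" (420x560 float32, m along the optical axis (not along the pixel's ray), 0 where there is no reading), "intrinsics" (3x3 intrinsics, pixels), "extrinsics" (4x4, takes a point from camera to world coordinates). Camera axes: x right, y down, z forward; pixel columns grow to the right and rows downward; lengths in m; the calibration is good to about 2 mm. A picture is of the moment at which its call begins.
- finish_job(): hands the job in; it is judged then, once.
The state is a dict: "t": time; "joint_pos": joint angles; "qd": joint speeds; "joint_torque": joint torques, N m; "eef_pos": TCP position; "ee_rot": TCP orientation; "ft_force": force on the tool from outside, world axes, zero at the start; "ft_torque": the same for the moment, N m; "finger_gap": opening from 0.0 (shut) to 1.0 (fully open); "grip_force": force on a finger pad.
Only numpy, scipy, OpenCV 4.12 (cv2) and the standard library are available. Lean on these libraries where they do the work, as an engineer would, in place of code of your own. Each camera call takes 0.05 s, during which the arm holds its last target. There are 200 camera calls.

TASK

Make up the pivot kit in the tray: stand the slimmer, taller of the two pins in the drilled hole, stand the smaller of the two grey bushes over the tall post, lay the bronze-coloured washer over the short spigot on the round seat, and lay the nut inside the hexagonal rim. Each must sit fully down in its bay; leave the thicker pin and the bigger bush standing where they are.

Things in the scene. Friction and masses are not known exactly. Their poses are not given: they have to be found in the camera images.
- pin_slim: Plain light-grey steel pin standing upright, 25 mm diameter, 90 mm tall: the slimmer and taller of the two pins. Goes to bay_pin. Origin: centre of the underside; z up.
- bush_small: Plain light-grey bush (open tube) standing on end, 44 mm outside diameter, 34 mm bore, 45 mm tall: the smaller of the two bushes. Goes to bay_bush. Origin: centre of the underside; z up.
- washer: Flat bronze-coloured ring lying flat, 60 mm outside diameter, hole about 34 mm, 8 mm thick; can be gripped across its rim. Goes to bay_washer. Origin: centre of the underside; z up.
- nut: Light steel hexagon nut lying flat, 16 mm tall, 34 mm over the corners (its x axis), 30 mm across the flats (its y axis). Goes to bay_nut. Origin: centre of the underside; z up.
- pin_thick: Look-alike to leave alone: light-grey steel pin standing upright, 30 mm diameter, 75 mm tall. Origin: centre of the underside; z up.
- bush_big: Look-alike to leave alone: light-grey bush standing on end, 50 mm outside diameter, 60 mm tall. Origin: centre of the underside; z up.
- bay_pin: Drilled block, 30 mm tall, with one round hole of 43 mm, 22 mm deep, open at the top: the hole's floor is 8 mm above the origin, on the origin's axis. Fixed, one of four 78 mm square light-grey inserts, 86 mm apart in shuffled order along y, in a dark tray (350 x 92 mm, wall 10 mm high). Origin: centre of the underside, 3 mm above the bench; y along the row.
- bay_bush: Flat pad with one tall slim steel post in the middle: pad top 8 mm above the origin, post 14 mm diameter, rising 30 mm above the pad. Nothing round it hinders fingers. Fixed, one of four 78 mm square light-grey inserts, 86 mm apart in shuffled order along y, in a dark tray (350 x 92 mm, wall 10 mm high). Origin: centre of the underside, 3 mm above the bench; y along the row.
- bay_washer: Pad with a round steel seat disc of 72 mm and a short steel spigot in its middle: the seat is 10 mm above the origin, spigot 16 mm diameter, rising 10 mm above the seat. Fixed, one of four 78 mm square light-grey inserts, 86 mm apart in shuffled order along y, in a dark tray (350 x 92 mm, wall 10 mm high). Origin: centre of the underside, 3 mm above the bench; y along the row.
- bay_nut: Pad with a low hexagonal steel rim: pad top 8 mm above the origin, rim 5 mm high, 54 mm across its flats inside and about 62 mm outside. Fixed, one of four 78 mm square light-grey inserts, 86 mm apart in shuffled order along y, in a dark tray (350 x 92 mm, wall 10 mm high). Origin: centre of the underside, 3 mm above the bench; y along the row.
Not all that is in view belongs to the job. Leave any pink look-alike of the bush_small alone.

How it is judged:
By the outcome, as a careful person would: the job done as asked, in the order asked, and still so for the second after the job is handed in, with the robot touching nothing.
It also fails if it takes over 99 s, if anything falls off the work surface, if the arm or the gripper's body presses on something with over 40 N, if the wrist force passes 120 N, or if a joint passes its speed limit or range.

## Working session

There is one attempt and no reset: what is moved stays moved. The work goes in short steps, Python scripts to look and compute and a shell command to move; the robot and the scene stay as the last step left them, time stands still between calls to the robot, and variables do not carry over. Pictures are saved under pics/ and viewed, at most 14 in all, crops included, and the job is handed in when it is done.

```bash
mkdir -p pics; python3 - <<'E'
from rig import *
import cv2,numpy as np
for n in ["top","scene"]:
    c=read_camera(n); cv2.imwrite(f"pics/{n}0.png",c["image"][...,::-1]); np.savez(f"{n}0.npz",**c)
    print(n,c["intrinsics"].round(1).tolist(),c["extrinsics"].round(3).tolist())
o=get_obs(); print({k:np.round(v,3).tolist() for k,v in o.items()})
E
```

```text
top [[401.7, 0.0, 278.3], [0.0, 401.7, 217.6], [0.0, 0.0, 1.0]] [[-0.012, -0.997, 0.076, 0.484], [-1.0, 0.012, -0.008, 0.037], [0.007, -0.076, -0.997, 1.226], [0.0, 0.0, 0.0, 1.0]]
scene [[467.3, 0.0, 277.1], [0.0, 467.3, 202.9], [0.0, 0.0, 1.0]] [[-0.575, -0.355, 0.737, -0.259], [-0.818, 0.267, -0.509, 0.607], [-0.016, -0.896, -0.444, 0.565], [0.0, 0.0, 0.0, 1.0]]
{'t': 0.1, 'joint_pos': [-1.26, 0.6, -0.003, 1.6, 0.002, 0.943, -0.08], 'qd': [-0.001, -0.001, -0.001, -0.002, -0.001, 0.001, -0.001], 'joint_torque': [0.006, -77.799, 1.57, -25.863, 0.013, 0.005, -0.0], 'eef_pos': [0.274, 0.671, 0.231], 'ee_rot': [-0.0, 0.193, 0.981, -0.001], 'ft_force': [0.559, 0.404, -0.073], 'ft_torque': [-0.003, -0.007, -0.001], 'grip_force': 0.0, 'finger_gap': 1.0}
```

View pics/top0.png

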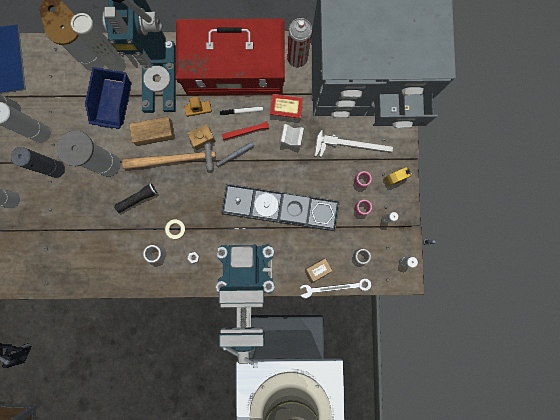

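View pics/scene0.png

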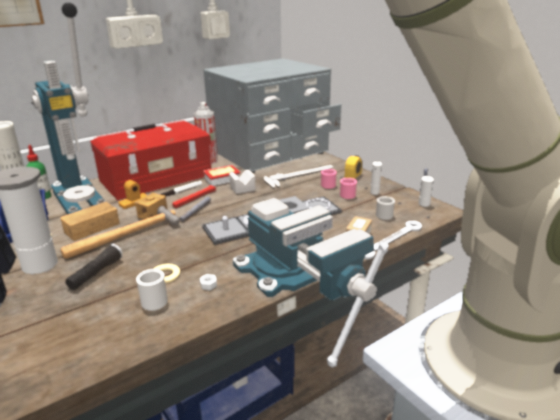

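Top view: tray bays left to right are post (237,200), round seat (266,205), hole (295,209) and hex rim (322,212). Bushes are at (152,254) and (363,257), pins at (393,216) and (411,262), the washer at (175,229) and the nut at (193,257). A vise stands in front of the tray at (245,270), and the pink decoys are at (364,179) and (365,207).

```bash
cat > h.py <<'E'
import numpy as np,cv2
from rig import *
def cloud(c):
    d=c["depth"];K=c["intrinsics"];E=c["extrinsics"]
    v,u=np.mgrid[:d.shape[0],:d.shape[1]]
    P=np.stack([(u-K[0,2])/K[0,0]*d,(v-K[1,2])/K[1,1]*d,d],-1)@E[:3,:3].T+E[:3,3]
    P[d==0]=np.nan
    return P
def ray(c,u,v,z):
    K=c["intrinsics"];E=c["extrinsics"]
    r=E[:3,:3]@np.array([(u-K[0,2])/K[0,0],(v-K[1,2])/K[1,1],1]);o=E[:3,3]
    return o+r*(z-o[2])/r[2]
E
python3 - <<'E'
from h import *
c=dict(np.load("top0.npz"));P=cloud(c)
for n,(u,v) in dict(pinA=(393,216),pinB=(411,262),bushL=(152,254),bushR=(363,257),washer=(175,229),nut=(193,257),vise=(245,262)).items():
    w=14 if n!='vise' else 30
    Q=P[v-w:v+w,u-w:u+w].reshape(-1,3);Q=Q[np.isfinite(Q[:,2])]
    zt=np.percentile(Q[:,2],99.5);T=Q[Q[:,2]>max(zt-.008,.003 if n!='washer' else .004)]
    print(n,len(T),zt.round(4),((T.min(0)+T.max(0))/2).round(3),(T.max(0)-T.min(0)).round(3))
for n,(u,v) in dict(post=(237,200),seat=(266,205),hole=(295,209),hexr=(322,212)).items(): print(n,ray(c,u,v,.013).round(4))
g=cv2.resize(c["image"][150:300,120:440,::-1],None,fx=2.5,fy=2.5,interpolation=cv2.INTER_CUBIC);cv2.imwrite("pics/crop.png",g)
print(np.nanmax(P[230:300,215:275,2]))
E
```

```text
pinA 60 0.0947 [ 0.571 -0.299  0.091] [0.023 0.023 0.009]
pinB 91 0.0794 [ 0.442 -0.353  0.076] [0.026 0.03  0.009]
bushL 94 0.0629 [0.475 0.393 0.06 ] [0.046 0.049 0.01 ]
bushR 73 0.048 [ 0.458 -0.22   0.045] [0.041 0.043 0.01 ]
washer 198 0.0118 [0.551 0.34  0.009] [0.064 0.076 0.009]
nut 67 0.0189 [0.461 0.284 0.015] [0.03  0.031 0.008]
vise 109 0.1519 [0.374 0.129 0.15 ] [0.006 0.117 0.011]
post [0.6315 0.1516 0.013 ]
seat [0.6153 0.0638 0.013 ]
hole [ 0.602 -0.024  0.013]
hexr [ 0.5919 -0.1058  0.013 ]
0.15668378855231668
```

View pics/crop.png

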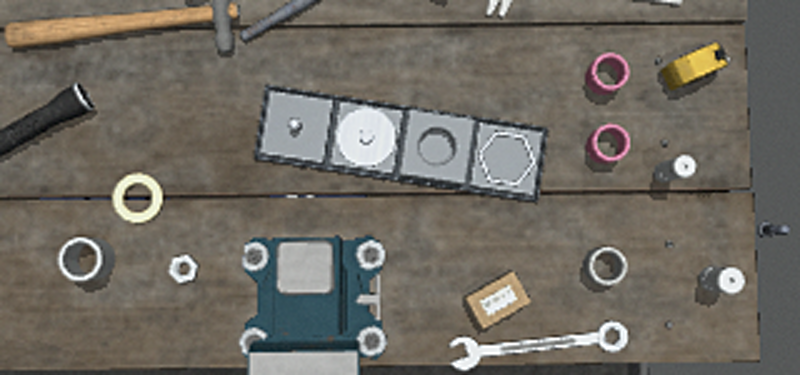

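Slim pin is at (0.571,-0.299) and the small bush at (0.458,-0.220). I start with the pin, closing the fingers along the tray's short axis.

```bash
cat > to.py <<'E'
# prints shift (cm, tool axes) and turn about tool z to bring TCP to x y z with closing azimuth (deg)
import sys,numpy as np
from rig import get_obs
from scipy.spatial.transform import Rotation as Ro
x,y,z,a=map(float,sys.argv[1:]);o=get_obs();q=o["ee_rot"];R=Ro.from_quat([q[1],q[2],q[3],q[0]]).as_matrix()
az=np.degrees(np.arctan2(R[1,1],R[0,1]));d=(az-a+90)%180-90
print("t",round(o["t"],2),"pos",np.round(o["eef_pos"],4),"az",az.round(1),"tilt",R[2,2].round(4),"shift",(R.T@(np.array([x,y,z])-o["eef_pos"])*100).round(1),"turn",np.radians(d).round(3),"F",np.round(o["ft_force"],1),"gap",round(float(o["finger_gap"]),3),"j7",round(o["joint_pos"][6],2))
E
python3 -m inch '[{"travel":[-11.4,-13.9,0],"dr":[0,0,0],"fingers":8.5},{"travel":[-11.4,-13.9,0],"dr":[0,0,0],"fingers":8.5},{"travel":[-11.4,-13.9,0],"dr":[0,0,0],"fingers":8.5},{"travel":[-11.4,-13.9,0],"dr":[0,0,0],"fingers":8.5},{"travel":[-11.4,-13.9,0],"dr":[0,0,0],"fingers":8.5}]'
python3 to.py 0.571 -0.299 0.2 -8.8
```

```text
t: 0.52
eef_pos: [0.3296, 0.4926, 0.231]
ee_rot: [0.001, 0.195, 0.981, -0.002]
ft_force: [0.2, -1.2, -0.8]
finger_gap: 0.998
grip_force: 0.0
t 0.52 pos [0.3296 0.4926 0.231 ] az 67.5 tilt -1.0 shift [-52.6 -63.9   3.5] turn 1.331 F [ 0.2 -1.2 -0.8] gap 0.998 j7 0.09
```

```bash

python3 -m inch '[{"travel":[-12.5,-15.2,0],"dr":[0,0,0],"fingers":8.5},{"travel":[-12.5,-15.2,0],"dr":[0,0,0],"fingers":8.5},{"travel":[-12.5,-15.2,0],"dr":[0,0,0],"fingers":8.5},{"travel":[-12.5,-15.2,0],"dr":[0,0,0],"fingers":8.5},{"travel":[-12.5,-15.2,0],"dr":[0,0,0],"fingers":8.5}]' >/dev/null
python3 -m inch '[{"travel":[-12.5,-15.2,0],"dr":[0,0,0],"fingers":8.5},{"travel":[-12.5,-15.2,0],"dr":[0,0,0],"fingers":8.5},{"travel":[-12.5,-15.2,0],"dr":[0,0,0],"fingers":8.5},{"travel":[-12.5,-15.2,0],"dr":[0,0,0],"fingers":8.5},{"travel":[-12.5,-15.2,0],"dr":[0,0,0],"fingers":8.5}]' >/dev/null
python3 -m inch '[{"travel":[-12.5,-15.2,0],"dr":[0,0,0],"fingers":8.5},{"travel":[-12.5,-15.2,0],"dr":[0,0,0],"fingers":8.5},{"travel":[-12.5,-15.2,0],"dr":[0,0,0],"fingers":8.5},{"travel":[-12.5,-15.2,0],"dr":[0,0,0],"fingers":8.5},{"travel":[-12.5,-15.2,0],"dr":[0,0,0],"fingers":8.5}]' >/dev/null
python3 -m inch '[{"travel":[-12.5,-15.2,0],"dr":[0,0,0],"fingers":8.5},{"travel":[-12.5,-15.2,0],"dr":[0,0,0],"fingers":8.5},{"travel":[-12.5,-15.2,0],"dr":[0,0,0],"fingers":8.5},{"travel":[-12.5,-15.2,0],"dr":[0,0,0],"fingers":8.5},{"travel":[-12.5,-15.2,0],"dr":[0,0,0],"fingers":8.5}]' >/dev/null
python3 -m inch '[{"travel":[0,0,0],"dr":[0,0,0.6],"fingers":8.5},{"travel":[0,0,0],"dr":[0,0,0.6],"fingers":8.5},{"travel":[0,0,0],"dr":[0,0,0.6],"fingers":8.5},{"travel":[0,0,0],"dr":[0,0,0.6],"fingers":8.5},{"travel":[0,0,0],"dr":[0,0,0.6],"fingers":8.5}]'>/dev/null
python3 -m inch '[{"travel":[0,0,0],"dr":[0,0,0.6],"fingers":8.5},{"travel":[0,0,0],"dr":[0,0,0.6],"fingers":8.5},{"travel":[0,0,0],"dr":[0,0,0.6],"fingers":8.5},{"travel":[0,0,0],"dr":[0,0,0.6],"fingers":8.5},{"travel":[0,0,0],"dr":[0,0,0.6],"fingers":8.5}]'>/dev/null
python3 to.py 0.571 -0.299 0.2 -8.8
```

```text
t 3.02 pos [ 0.5601 -0.2523  0.2311] az -1.3 tilt -1.0 shift [-4.6  1.2  3.1] turn 0.13 F [-0.7  0.3 -0.1] gap 0.998 j7 0.61
```

Move above the pin and take a close look.

```bash

python3 -m inch '[{"travel":[-4.6,1.2,3],"dr":[0,0,0.13],"fingers":8.5},{"travel":[-4.6,1.2,3],"dr":[0,0,0.13],"fingers":8.5},{"travel":[-4.6,1.2,3],"dr":[0,0,0.13],"fingers":8.5},{"travel":[-4.6,1.2,3],"dr":[0,0,0.13],"fingers":8.5}]'>/dev/null
python3 to.py 0.571 -0.299 0.036 -8.8
python3 - <<'E'
from h import *
c=read_camera("wrist");cv2.imwrite("pics/w1.png",c["image"][...,::-1])
P=cloud(c);Q=P.reshape(-1,3);Q=Q[np.isfinite(Q[:,2])]
m=(np.hypot(Q[:,0]-.571,Q[:,1]+.299)<.03)&(Q[:,2]>.08)&(Q[:,2]<.105);T=Q[m]
print(len(T),(T.min(0)+T.max(0))/2 if len(T) else "",np.ptp(T,0) if len(T) else "")
E
```

```text
t 3.35 pos [ 0.5707 -0.2991  0.2004] az -8.4 tilt -1.0 shift [ 0.   0.1 16.4] turn 0.007 F [ 0.3 -0.   0.1] gap 0.998 j7 0.59
978 [ 0.57228331 -0.2992278   0.08606329] [0.02485296 0.02459372 0.01198862]
```

View pics/w1.png

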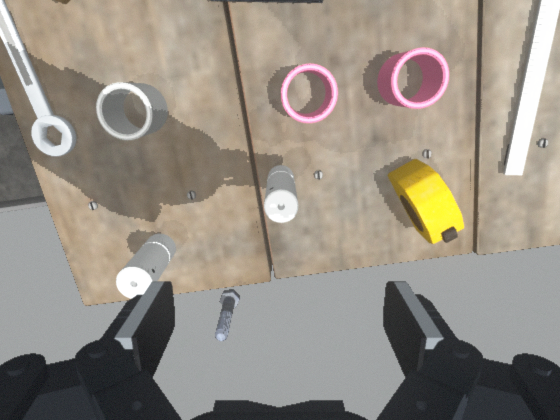

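The wrist view shows the slim pin centred between the fingers at (281,207), and it measures (0.572,-0.299). Descend, close and lift.

```bash

python3 -m inch '[{"travel":[0,0.1,4],"dr":[0,0,0],"fingers":6},{"travel":[0,0.1,8],"dr":[0,0,0],"fingers":6},{"travel":[0,0.1,12],"dr":[0,0,0],"fingers":6},{"travel":[0,0.1,15],"dr":[0,0,0],"fingers":6},{"travel":[0,0.1,16.2],"dr":[0,0,0],"fingers":6}]' 50
python3 -m inch '[{"travel":[0,0,0],"dr":[0,0,0],"fingers":1.5},{"travel":[0,0,0],"dr":[0,0,0],"fingers":1.5},{"travel":[0,0,0],"dr":[0,0,0],"fingers":1.5},{"travel":[0,0,0],"dr":[0,0,0],"fingers":1.5},{"travel":[0,0,0],"dr":[0,0,0],"fingers":1.5}]' 50
python3 -m inch '[{"travel":[0,0,0],"dr":[0,0,0],"fingers":1.5},{"travel":[0,0,0],"dr":[0,0,0],"fingers":1.5},{"travel":[0,0,-4],"dr":[0,0,0],"fingers":1.5},{"travel":[0,0,-8],"dr":[0,0,0],"fingers":1.5},{"travel":[0,0,-8],"dr":[0,0,0],"fingers":1.5}]' 50
python3 to.py 0.602 -0.0215 0.125 -8.8
```

```text
t: 3.82
eef_pos: [0.5709, -0.2966, 0.036]
ee_rot: [-0.002, 0.756, 0.654, -0.0]
ft_force: [0.4, 0.0, 0.0]
finger_gap: 0.703
grip_force: 0.0
t: 4.23
eef_pos: [0.5734, -0.2994, 0.0415]
ee_rot: [0.001, 0.757, 0.653, 0.001]
ft_force: [-0.5, 1.2, 6.7]
finger_gap: 0.278
grip_force: 49.8
t: 4.65
eef_pos: [0.5751, -0.3012, 0.1266]
ee_rot: [0.005, 0.757, 0.653, 0.002]
ft_force: [1.9, -1.9, -1.9]
finger_gap: 0.283
grip_force: 50.4
t 4.65 pos [ 0.5751 -0.3012  0.1266] az -8.5 tilt -1.0 shift [28.1 -1.5  0.1] turn 0.006 F [ 1.9 -1.9 -1.9] gap 0.283 j7 0.65
```

```bash

python3 -m inch '[{"travel":[3,-0.2,0],"dr":[0,0,0],"fingers":1.5},{"travel":[6,-0.4,0],"dr":[0,0,0],"fingers":1.5},{"travel":[9,-0.5,0],"dr":[0,0,0],"fingers":1.5},{"travel":[12,-0.6,0],"dr":[0,0,0],"fingers":1.5},{"travel":[15,-0.8,0],"dr":[0,0,0],"fingers":1.5}]' >/dev/null
python3 -m inch '[{"travel":[3,-0.2,0],"dr":[0,0,0],"fingers":1.5},{"travel":[6,-0.4,0],"dr":[0,0,0],"fingers":1.5},{"travel":[9,-0.5,0],"dr":[0,0,0],"fingers":1.5},{"travel":[12,-0.6,0],"dr":[0,0,0],"fingers":1.5},{"travel":[13.1,-0.7,0],"dr":[0,0,0],"fingers":1.5}]' >/dev/null
python3 -m inch '[{"travel":[0,0,0],"dr":[0,0,0],"fingers":1.5},{"travel":[0,0,0],"dr":[0,0,0],"fingers":1.5}]' >/dev/null
python3 to.py 0.602 -0.0215 0.052 -8.8
python3 - <<'E'
from h import *
c=read_camera("wrist");cv2.imwrite("pics/w2.png",c["image"][...,::-1]);np.savez("w2.npz",**c)
E
```

```text
t 5.65 pos [ 0.5987 -0.0182  0.1196] az -8.3 tilt -1.0 shift [-0.3  0.4  6.8] turn 0.008 F [-0.1 -0.1 -2.4] gap 0.277 j7 0.26
```

View pics/w2.png

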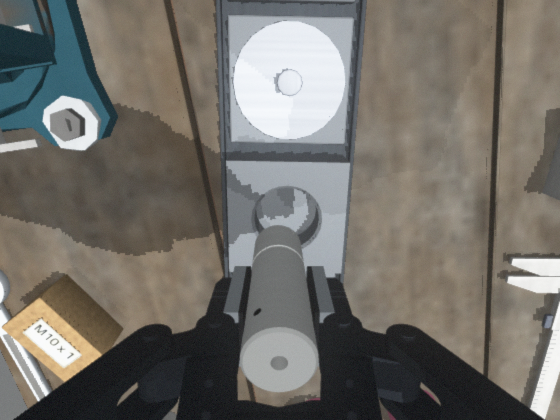

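The pin (280,360 top, 276,235 foot) is held straight. The hole is at (285,214) and the spigot at (289,82).

```bash
python3 - <<'E'
from h import *
c=dict(np.load("w2.npz"))
print(ray(c,286,217,.033),ray(c,289,82,.023),ray(c,289,79,.013))
E
```

```text
[ 0.60384059 -0.01904448  0.033     ] [0.61766978 0.06423619 0.023     ] [0.61821427 0.06611658 0.013     ]
```

```bash

python3 -m inch '[{"travel":[-0.1,0.4,0],"dr":[0,0,0],"fingers":1.5},{"travel":[-0.1,0.4,2],"dr":[0,0,0],"fingers":1.5},{"travel":[-0.1,0.4,4],"dr":[0,0,0],"fingers":1.5},{"travel":[-0.1,0.4,5.5],"dr":[0,0,0],"fingers":1.5},{"travel":[-0.1,0.4,6.3],"dr":[0,0,0],"fingers":1.5}]'
python3 -m inch '[{"travel":[0,0,0],"dr":[0,0,0],"fingers":1.5},{"travel":[0,0,0.2],"dr":[0,0,0],"fingers":1.5},{"travel":[0,0,0.4],"dr":[0,0,0],"fingers":1.5},{"travel":[0,0,0.5],"dr":[0,0,0],"fingers":1.5},{"travel":[0,0,0.5],"dr":[0,0,0],"fingers":1.5}]'
```

```text
t: 6.12
eef_pos: [0.6019, -0.0221, 0.0548]
ee_rot: [-0.0, 0.758, 0.652, -0.001]
ft_force: [-0.2, -0.8, -2.0]
finger_gap: 0.279
grip_force: 50.2
t: 6.53
eef_pos: [0.603, -0.0208, 0.0525]
ee_rot: [0.001, 0.757, 0.653, 0.001]
ft_force: [-1.8, 0.0, 0.6]
finger_gap: 0.283
grip_force: 50.8
```

```bash

python3 -m inch '[{"travel":[0,0,0.1],"dr":[0,0,0],"fingers":1.5},{"travel":[0,0,0.2],"dr":[0,0,0],"fingers":1.5},{"travel":[0,0,0.2],"dr":[0,0,0],"fingers":1.5}]'
python3 -m inch '[{"travel":[0,0,0],"dr":[0,0,0],"fingers":3},{"travel":[0,0,0],"dr":[0,0,0],"fingers":3.5},{"travel":[0,0,0],"dr":[0,0,0],"fingers":4.5},{"travel":[0,0,0],"dr":[0,0,0],"fingers":6},{"travel":[0,0,0],"dr":[0,0,0],"fingers":6}]'
python3 -m inch '[{"travel":[0,0,-3],"dr":[0,0,0],"fingers":6},{"travel":[0,0,-6],"dr":[0,0,0],"fingers":6},{"travel":[0,0,-9],"dr":[0,0,0],"fingers":6},{"travel":[0,0,-12],"dr":[0,0,0],"fingers":8},{"travel":[0,0,-12],"dr":[0,0,0],"fingers":8}]'
python3 to.py 0.458 -0.22 0.12 -8.8
```

```text
t: 6.78
eef_pos: [0.6032, -0.0208, 0.0523]
ee_rot: [0.001, 0.757, 0.653, 0.001]
ft_force: [-6.5, -0.3, 26.5]
finger_gap: 0.281
grip_force: 53.4
t: 7.2
eef_pos: [0.6026, -0.0202, 0.0493]
ee_rot: [0.0, 0.757, 0.653, 0.0]
ft_force: [0.2, -0.0, 0.7]
finger_gap: 0.699
grip_force: 0.0
t: 7.62
eef_pos: [0.6049, -0.0209, 0.1743]
ee_rot: [0.002, 0.757, 0.653, 0.003]
ft_force: [0.3, -0.1, 0.3]
finger_gap: 0.931
grip_force: 0.0
t 7.62 pos [ 0.6049 -0.0209  0.1743] az -8.4 tilt -1.0 shift [-21.9 -11.6   5.3] turn 0.006 F [ 0.3 -0.1  0.3] gap 0.931 j7 0.22
```

```bash

python3 -m inch '[{"travel":[-3.7,-2,0],"dr":[0,0,0],"fingers":8.5},{"travel":[-7.3,-3.9,0],"dr":[0,0,0],"fingers":8.5},{"travel":[-11,-5.8,0],"dr":[0,0,0],"fingers":8.5},{"travel":[-14.6,-7.7,0],"dr":[0,0,0],"fingers":8.5},{"travel":[-18,-9.6,0],"dr":[0,0,0],"fingers":8.5}]' >/dev/null
python3 -m inch '[{"travel":[-3,-1.6,2],"dr":[0,0,0],"fingers":8.5},{"travel":[-3.9,-2,5],"dr":[0,0,0],"fingers":8.5},{"travel":[-3.9,-2,5],"dr":[0,0,0],"fingers":8.5}]' >/dev/null
python3 to.py 0.458 -0.22 0.012 -8.8
python3 - <<'E'
from h import *
t=read_camera("top");c=read_camera("wrist")
P=cloud(c);Q=P.reshape(-1,3);Q=Q[np.isfinite(Q[:,2])]
m=(np.hypot(Q[:,0]-.458,Q[:,1]+.22)<.04)&(Q[:,2]>.038)&(Q[:,2]<.052);T=Q[m]
print(len(T),(T.min(0)+T.max(0))/2 if len(T) else "",np.ptp(T,0) if len(T) else "")
a=cv2.resize(t["image"][170:300,200:440],(720,390));b=cv2.resize(c["image"],(280,210))
im=np.zeros((600,720,3),np.uint8);im[:390]=a;im[390:,:280]=b
cv2.imwrite("pics/v3.png",im[...,::-1])
E
```

```text
t 8.28 pos [ 0.452  -0.222   0.1162] az -8.7 tilt -1.0 shift [ 0.3  0.6 10.4] turn 0.001 F [-0.1  0.   0.2] gap 0.994 j7 0.68
1688 [ 0.45933286 -0.21874654  0.04273643] [0.04387971 0.04414576 0.00945902]
```

View pics/v3.png

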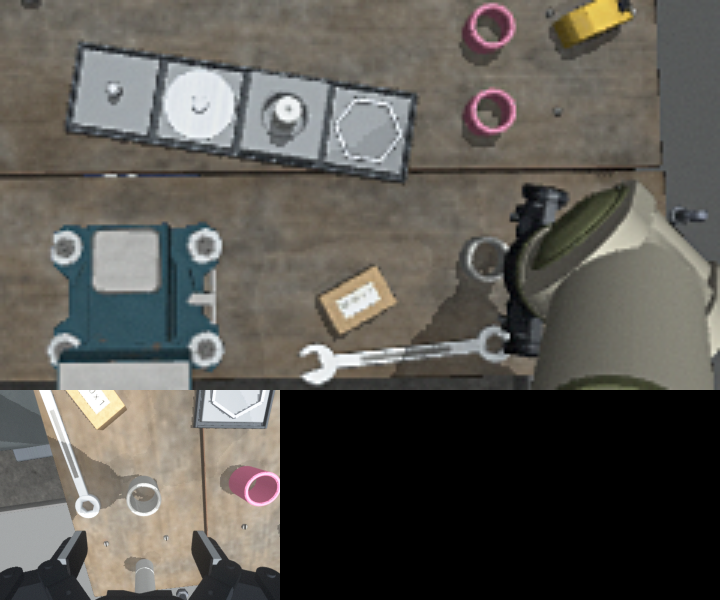

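The pin stands inside the hole at (285,110). The small bush measures (0.459,-0.219), so grasp it.

```bash

python3 -m inch '[{"travel":[0.4,0.7,0],"dr":[0,0,0],"fingers":6},{"travel":[0.4,0.7,3],"dr":[0,0,0],"fingers":6},{"travel":[0.4,0.7,6],"dr":[0,0,0],"fingers":6},{"travel":[0.4,0.7,9],"dr":[0,0,0],"fingers":6},{"travel":[0.4,0.7,10.3],"dr":[0,0,0],"fingers":6}]'
python3 -m inch '[{"travel":[0,0,0],"dr":[0,0,0],"fingers":3.6},{"travel":[0,0,0],"dr":[0,0,0],"fingers":3.6},{"travel":[0,0,0],"dr":[0,0,0],"fingers":3.6},{"travel":[0,0,0],"dr":[0,0,0],"fingers":3.6},{"travel":[0,0,0],"dr":[0,0,0],"fingers":3.6}]' 40
python3 -m inch '[{"travel":[0,0,-3],"dr":[0,0,0],"fingers":3.6},{"travel":[0,0,-6],"dr":[0,0,0],"fingers":3.6},{"travel":[0,0,-9],"dr":[0,0,0],"fingers":3.6},{"travel":[0,0,-12],"dr":[0,0,0],"fingers":3.6},{"travel":[0,0,-15],"dr":[0,0,0],"fingers":3.6}]' 40
python3 to.py 0.63 0.1495 0.16 -8.8
```

```text
t: 8.8
eef_pos: [0.465, -0.2149, 0.0145]
ee_rot: [-0.0, 0.756, 0.655, 0.0]
ft_force: [0.5, 0.1, -0.6]
finger_gap: 0.704
grip_force: 0.0
t: 9.22
eef_pos: [0.4641, -0.2169, 0.0175]
ee_rot: [0.001, 0.757, 0.654, 0.001]
ft_force: [-0.2, 0.4, -1.2]
finger_gap: 0.499
grip_force: 40.8
t: 9.63
eef_pos: [0.4629, -0.2168, 0.1685]
ee_rot: [0.0, 0.757, 0.653, 0.0]
ft_force: [0.9, -0.1, -2.3]
finger_gap: 0.503
grip_force: 41.9
t 9.63 pos [ 0.4629 -0.2168  0.1685] az -8.4 tilt -1.0 shift [38.7 11.2  0.9] turn 0.007 F [ 0.9 -0.1 -2.3] gap 0.503 j7 0.62
```

```bash

python3 -m inch '[{"travel":[3,0.9,0],"dr":[0,0,0],"fingers":3.6},{"travel":[6,1.7,0],"dr":[0,0,0],"fingers":3.6},{"travel":[9,2.6,0],"dr":[0,0,0],"fingers":3.6},{"travel":[12,3.5,0],"dr":[0,0,0],"fingers":3.6},{"travel":[15,4.3,0],"dr":[0,0,0],"fingers":3.6}]' >/dev/null
python3 -m inch '[{"travel":[3,0.9,0],"dr":[0,0,0],"fingers":3.6},{"travel":[6,1.7,0],"dr":[0,0,0],"fingers":3.6},{"travel":[9,2.6,0],"dr":[0,0,0],"fingers":3.6},{"travel":[12,3.5,0],"dr":[0,0,0],"fingers":3.6},{"travel":[15,4.3,0],"dr":[0,0,0],"fingers":3.6}]' >/dev/null
python3 -m inch '[{"travel":[3,0.9,0],"dr":[0,0,0],"fingers":3.6},{"travel":[6,1.8,1],"dr":[0,0,0],"fingers":3.6},{"travel":[8.7,2.6,3],"dr":[0,0,0],"fingers":3.6},{"travel":[8.7,2.6,5],"dr":[0,0,0],"fingers":3.6},{"travel":[8.7,2.6,5],"dr":[0,0,0],"fingers":3.6}]' >/dev/null
python3 to.py 0.63 0.1495 0.028 -8.8
python3 - <<'E'
from h import *
c=read_camera("wrist");cv2.imwrite("pics/w4.png",c["image"][...,::-1]);np.savez("w4.npz",**c)
E
```

```text
t 10.88 pos [0.6287 0.1522 0.1134] az -8.2 tilt -1.0 shift [-0.2  0.2  8.5] turn 0.011 F [-1.1 -0.2 -2.6] gap 0.501 j7 0.03
```

View pics/w4.png

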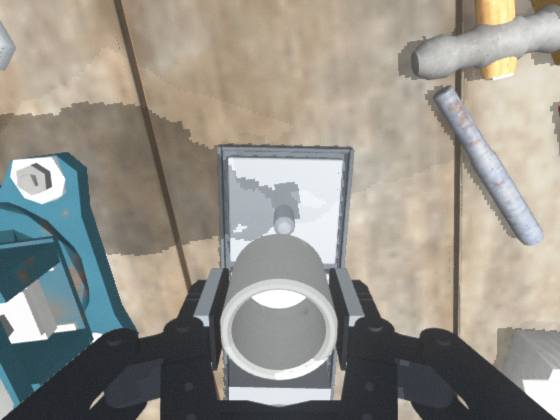

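```bash
python3 - <<'E'
from h import *
c=dict(np.load("w4.npz"))
print(ray(c,284,226,.041))
E
python3 to.py 0.63 0.1495 0.028 -8.8
```

```text
[0.63192469 0.15058437 0.041     ]
t 10.93 pos [0.6292 0.1501 0.1152] az -8.3 tilt -1.0 shift [-0.   0.1  8.7] turn 0.008 F [ 0.7  0.4 -1.7] gap 0.501 j7 0.03
```

The post tip is at (284,226), giving (0.632,0.1505), which is within 3 mm of the tool. Lower the bush.

```bash

python3 -m inch '[{"travel":[0,0.2,2],"dr":[0,0,0],"fingers":3.6},{"travel":[0,0.2,4],"dr":[0,0,0],"fingers":3.6},{"travel":[0,0.2,6],"dr":[0,0,0],"fingers":3.6},{"travel":[0,0.2,7.5],"dr":[0,0,0],"fingers":3.6},{"travel":[0,0.2,8.2],"dr":[0,0,0],"fingers":3.6}]'
python3 -m inch '[{"travel":[0,0,0.2],"dr":[0,0,0],"fingers":3.6},{"travel":[0,0,0.3],"dr":[0,0,0],"fingers":3.6},{"travel":[0,0,0.3],"dr":[0,0,0],"fingers":3.6}]'
python3 -m inch '[{"travel":[0,0,0.2],"dr":[0,0,0],"fingers":3.6},{"travel":[0,0,0.3],"dr":[0,0,0],"fingers":3.6},{"travel":[0,0,0.3],"dr":[0,0,0],"fingers":3.6}]'
```

```text
t: 11.35
eef_pos: [0.6323, 0.1478, 0.0344]
ee_rot: [0.0, 0.758, 0.653, -0.0]
ft_force: [0.0, 0.7, -1.9]
finger_gap: 0.503
grip_force: 42.0
t: 11.6
eef_pos: [0.6333, 0.1487, 0.0326]
ee_rot: [0.0, 0.757, 0.653, 0.001]
ft_force: [0.7, 0.2, -2.1]
finger_gap: 0.502
grip_force: 42.0
t: 11.85
eef_pos: [0.6327, 0.1492, 0.0287]
ee_rot: [0.0, 0.757, 0.653, 0.0]
ft_force: [-0.7, -0.1, -2.0]
finger_gap: 0.501
grip_force: 42.0
```

```bash

python3 -m inch '[{"travel":[0,0,0.1],"dr":[0,0,0],"fingers":3.6},{"travel":[0,0,0.2],"dr":[0,0,0],"fingers":3.6},{"travel":[0,0,0.2],"dr":[0,0,0],"fingers":3.6}]'
python3 -m inch '[{"travel":[0,0,0.1],"dr":[0,0,0],"fingers":3.6},{"travel":[0,0,0.15],"dr":[0,0,0],"fingers":3.6},{"travel":[0,0,0.15],"dr":[0,0,0],"fingers":3.6}]'
```

```text
t: 12.1
eef_pos: [0.6327, 0.1492, 0.0268]
ee_rot: [-0.0, 0.757, 0.653, 0.0]
ft_force: [-1.1, 0.1, 3.8]
finger_gap: 0.504
grip_force: 42.4
t: 12.35
eef_pos: [0.6327, 0.1492, 0.0267]
ee_rot: [-0.0, 0.757, 0.653, 0.001]
ft_force: [-5.7, 0.4, 19.3]
finger_gap: 0.498
grip_force: 44.0
```

Seated with firm contact, so release, go up and move to the washer.

```bash

python3 -m inch '[{"travel":[0,0,0],"dr":[0,0,0],"fingers":5},{"travel":[0,0,0],"dr":[0,0,0],"fingers":6},{"travel":[0,0,0],"dr":[0,0,0],"fingers":6.5},{"travel":[0,0,0],"dr":[0,0,0],"fingers":6.5},{"travel":[0,0,-1],"dr":[0,0,0],"fingers":6.5}]'
python3 -m inch '[{"travel":[0,0,-3],"dr":[0,0,0],"fingers":7},{"travel":[0,0,-6],"dr":[0,0,0],"fingers":8.5},{"travel":[0,0,-9],"dr":[0,0,0],"fingers":8.5},{"travel":[0,0,-11],"dr":[0,0,0],"fingers":8.5},{"travel":[0,0,-11],"dr":[0,0,0],"fingers":8.5}]' >/dev/null
python3 to.py 0.551 0.34 0.12 -8.8
```

```text
t: 12.77
eef_pos: [0.6316, 0.149, 0.0334]
ee_rot: [-0.001, 0.757, 0.653, -0.001]
ft_force: [0.3, -0.1, 0.2]
finger_gap: 0.761
grip_force: 0.0
t 13.18 pos [0.6348 0.1491 0.1497] az -8.4 tilt -1.0 shift [ 17.6 -11.1   3. ] turn 0.006 F [ 0.7 -0.   0.6] gap 0.998 j7 0.01
```

```bash

python3 -m inch '[{"travel":[3.5,-2.2,0],"dr":[0,0,0],"fingers":8.5},{"travel":[7,-4.4,0],"dr":[0,0,0],"fingers":8.5},{"travel":[10.5,-6.6,0],"dr":[0,0,0],"fingers":8.5},{"travel":[14,-8.8,0],"dr":[0,0,0],"fingers":8.5},{"travel":[17,-11,0],"dr":[0,0,0],"fingers":8.5}]' >/dev/null
python3 -m inch '[{"travel":[0.3,-0.1,0],"dr":[0,0,0],"fingers":8.5},{"travel":[0.3,-0.1,0],"dr":[0,0,0],"fingers":8.5}]' >/dev/null
python3 to.py 0.551 0.34 0.12 -8.8
python3 - <<'E'
from h import *
t=read_camera("top");c=read_camera("wrist");np.savez("w5.npz",**c)
hsv=cv2.cvtColor(c["image"],cv2.COLOR_RGB2HSV)
b=cv2.resize(c["image"],(440,330));a=cv2.resize(t["image"][180:250,200:350],(600,280))
im=np.zeros((600,600,3),np.uint8);im[:270]=a[:270];im[270:,:440]=b
cv2.imwrite("pics/v5.png",im[...,::-1])
P=cloud(c)
for n,p,z0,z1,r in (("w",(.551,.34),.0055,.012,.045),("nut",(.461,.284),.011,.022,.025)):
    Q=P.reshape(-1,3);m=(np.hypot(Q[:,0]-p[0],Q[:,1]-p[1])<r)&(Q[:,2]>z0)&(Q[:,2]<z1);T=Q[m]
    if len(T): print(n,len(T),((np.percentile(T,1,0)+np.percentile(T,99,0))/2).round(4),np.ptp(T,0).round(3),np.median(T[:,2]))
E
```

```text
t 13.77 pos [0.546  0.3399 0.1441] az -8.1 tilt -1.0 shift [0.1 0.5 2.4] turn 0.012 F [ 0.1 -1.3  0.8] gap 0.997 j7 -0.28
w 2855 [0.5472 0.3425 0.0079] [0.06  0.06  0.005] 0.008094524136207926
nut 891 [0.4615 0.286  0.0144] [0.032 0.033 0.007] 0.015883450892335782
```

View pics/v5.png

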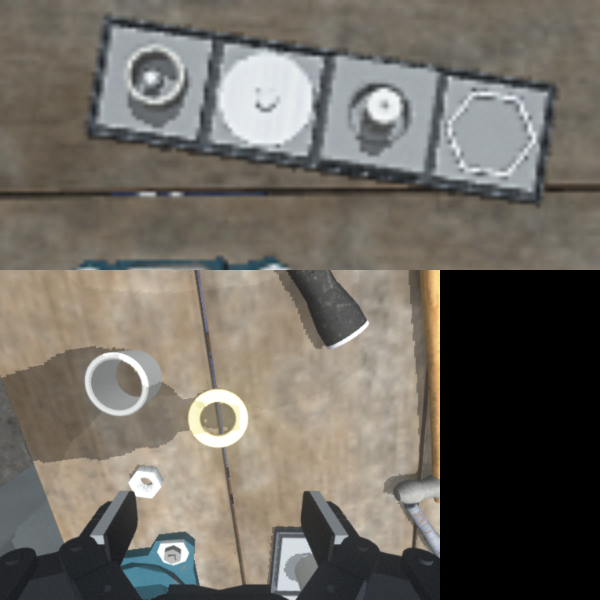

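Top crop: the bush is over the post (155,75) and the pin in the hole (383,110). The washer is at (218,418) in the wrist inset, measuring (0.547,0.3425). Descend to it.

```bash

python3 -m inch '[{"travel":[0.2,0.1,3],"dr":[0,0,0],"fingers":7},{"travel":[0.2,0.1,6],"dr":[0,0,0],"fingers":7},{"travel":[0.2,0.1,9],"dr":[0,0,0],"fingers":7},{"travel":[0.2,0.1,12],"dr":[0,0,0],"fingers":7},{"travel":[0.2,0.1,13.7],"dr":[0,0,0],"fingers":7}]'
python3 -m inch '[{"travel":[0,0,0],"dr":[0,0,0],"fingers":7},{"travel":[0,0,0.2],"dr":[0,0,0],"fingers":7},{"travel":[0,0,0.3],"dr":[0,0,0],"fingers":7},{"travel":[0,0,0.3],"dr":[0,0,0],"fingers":7}]'
python3 -m inch '[{"travel":[0,0,0],"dr":[0,0,0],"fingers":7},{"travel":[0,0,0.2],"dr":[0,0,0],"fingers":7},{"travel":[0,0,0.3],"dr":[0,0,0],"fingers":7},{"travel":[0,0,0.3],"dr":[0,0,0],"fingers":7}]'
```

```text
t: 14.28
eef_pos: [0.5496, 0.3352, 0.0051]
ee_rot: [0.0, 0.758, 0.652, -0.001]
ft_force: [-0.4, 0.9, 0.3]
finger_gap: 0.822
grip_force: 0.0
t: 14.62
eef_pos: [0.5505, 0.338, 0.0061]
ee_rot: [0.0, 0.757, 0.653, 0.001]
ft_force: [-0.2, 0.5, 0.1]
finger_gap: 0.817
grip_force: 0.0
t: 14.95
eef_pos: [0.5493, 0.3386, 0.002]
ee_rot: [-0.0, 0.757, 0.653, 0.0]
ft_force: [-0.2, -0.2, -0.2]
finger_gap: 0.821
grip_force: 0.0
```

```bash

python3 -m inch '[{"travel":[0.4,-0.2,0],"dr":[0,0,0],"fingers":7},{"travel":[0.4,-0.2,0.2],"dr":[0,0,0],"fingers":7},{"travel":[0.4,-0.2,0.3],"dr":[0,0,0],"fingers":7},{"travel":[0.4,-0.2,0.3],"dr":[0,0,0],"fingers":7}]'
python3 -m inch '[{"travel":[0,0,0.1],"dr":[0,0,0],"fingers":7},{"travel":[0,0,0.2],"dr":[0,0,0],"fingers":7},{"travel":[0,0,0.2],"dr":[0,0,0],"fingers":7}]'
python3 -m inch '[{"travel":[0,0,0.1],"dr":[0,0,0],"fingers":7},{"travel":[0,0,0.2],"dr":[0,0,0],"fingers":7},{"travel":[0,0,0.2],"dr":[0,0,0],"fingers":7}]'
```

```text
t: 15.28
eef_pos: [0.5478, 0.3427, -0.0015]
ee_rot: [0.0, 0.757, 0.653, -0.0]
ft_force: [0.2, 0.1, -0.9]
finger_gap: 0.819
grip_force: 0.0
t: 15.53
eef_pos: [0.548, 0.3425, -0.0034]
ee_rot: [0.0, 0.757, 0.653, -0.0]
ft_force: [-0.2, 0.7, 0.1]
finger_gap: 0.818
grip_force: 0.0
t: 15.78
eef_pos: [0.548, 0.3425, -0.0054]
ee_rot: [0.0, 0.757, 0.653, -0.0]
ft_force: [0.9, -0.8, 0.2]
finger_gap: 0.82
grip_force: 0.0
```

```bash

python3 -m inch '[{"travel":[0,0,0],"dr":[0,0,0],"fingers":5.2},{"travel":[0,0,0],"dr":[0,0,0],"fingers":5.2},{"travel":[0,0,0],"dr":[0,0,0],"fingers":5.2},{"travel":[0,0,0],"dr":[0,0,0],"fingers":5.2},{"travel":[0,0,0],"dr":[0,0,0],"fingers":5.2}]' 40
python3 -m inch '[{"travel":[0,0,-1],"dr":[0,0,0],"fingers":5.2},{"travel":[0,0,-3],"dr":[0,0,0],"fingers":5.2},{"travel":[0,0,-6],"dr":[0,0,0],"fingers":5.2},{"travel":[0,0,-9],"dr":[0,0,0],"fingers":5.2},{"travel":[0,0,-12],"dr":[0,0,0],"fingers":5.2}]' 40
python3 to.py 0.617 0.0645 0.14 -8.8
```

```text
t: 16.2
eef_pos: [0.5482, 0.3427, -0.0043]
ee_rot: [-0.0, 0.757, 0.653, 0.0]
ft_force: [-1.7, -0.5, 8.2]
finger_gap: 0.678
grip_force: 46.8
t: 16.62
eef_pos: [0.5477, 0.3422, 0.1163]
ee_rot: [0.0, 0.757, 0.653, -0.0]
ft_force: [1.1, -0.2, -1.2]
finger_gap: 0.673
grip_force: 43.2
t 16.62 pos [0.5477 0.3422 0.1163] az -8.4 tilt -1.0 shift [-26.5  10.9  -2.4] turn 0.006 F [ 1.1 -0.2 -1.2] gap 0.673 j7 -0.26
```

```bash

python3 -m inch '[{"travel":[-2.8,1.2,-1],"dr":[0,0,0],"fingers":5.2},{"travel":[-5.6,2.3,-2],"dr":[0,0,0],"fingers":5.2},{"travel":[-8.4,3.5,-2.4],"dr":[0,0,0],"fingers":5.2},{"travel":[-11.2,4.6,-2.4],"dr":[0,0,0],"fingers":5.2},{"travel":[-14,5.8,-2.4],"dr":[0,0,0],"fingers":5.2}]' >/dev/null
python3 -m inch '[{"travel":[-2.8,1.2,0],"dr":[0,0,0],"fingers":5.2},{"travel":[-5.6,2.3,0],"dr":[0,0,0],"fingers":5.2},{"travel":[-8.4,3.4,0],"dr":[0,0,0],"fingers":5.2},{"travel":[-11.2,4.5,0],"dr":[0,0,0],"fingers":5.2},{"travel":[-12.5,5.1,0],"dr":[0,0,0],"fingers":5.2}]' >/dev/null
python3 -m inch '[{"travel":[0,0,1],"dr":[0,0,0],"fingers":5.2},{"travel":[0,0,3],"dr":[0,0,0],"fingers":5.2},{"travel":[0,0,5],"dr":[0,0,0],"fingers":5.2},{"travel":[0,0,5],"dr":[0,0,0],"fingers":5.2},{"travel":[0,0,5],"dr":[0,0,0],"fingers":5.2}]' >/dev/null
python3 to.py 0.617 0.0645 0.01 -8.8
python3 - <<'E'
from h import *
c=read_camera("wrist");cv2.imwrite("pics/w6.png",c["image"][...,::-1]);np.savez("w6.npz",**c)
E
```

```text
t 17.87 pos [0.6161 0.0651 0.0881] az -8.4 tilt -1.0 shift [-0.   0.1  7.8] turn 0.007 F [ 0.1 -0.4 -0.9] gap 0.674 j7 0.18
```

View pics/w6.png

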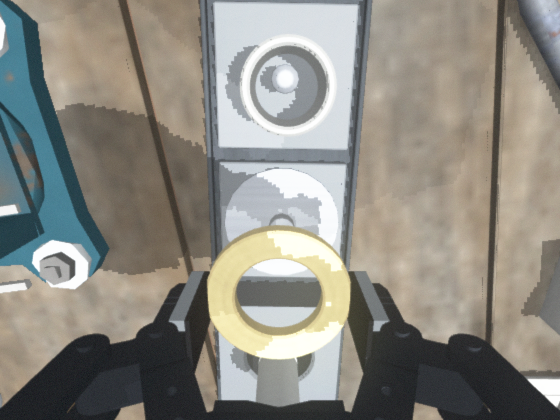

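The washer is held level at (280,293). The seat disc is centred near (282,221), with its spigot at (282,218).

```bash
python3 - <<'E'
from h import *
c=dict(np.load("w6.npz"))
print(ray(c,282,221,.013),ray(c,280,293,.09),c["extrinsics"][:3,3])
E
python3 -m inch '[{"travel":[0,0.1,2],"dr":[0,0,0],"fingers":5.2},{"travel":[0,0.1,3],"dr":[0,0,0],"fingers":5.2},{"travel":[0,0.1,4],"dr":[0,0,0],"fingers":5.2},{"travel":[0,0.1,5],"dr":[0,0,0],"fingers":5.2},{"travel":[0,0.1,5],"dr":[0,0,0],"fingers":5.2}]'
```

```text
[0.6185269  0.06592893 0.013     ] [0.61636849 0.06097272 0.09      ] [0.62855819 0.14527754 0.23093491]
t: 18.33
eef_pos: [0.6172, 0.0644, 0.0373]
ee_rot: [-0.001, 0.757, 0.653, -0.001]
ft_force: [-1.1, 0.4, -1.6]
finger_gap: 0.673
grip_force: 43.4
```

```bash

python3 -m inch '[{"travel":[0.2,0.1,1],"dr":[0,0,0],"fingers":5.2},{"travel":[0.2,0.1,1.8],"dr":[0,0,0],"fingers":5.2},{"travel":[0.2,0.1,2.4],"dr":[0,0,0],"fingers":5.2},{"travel":[0.2,0.1,2.6],"dr":[0,0,0],"fingers":5.2},{"travel":[0.2,0.1,2.6],"dr":[0,0,0],"fingers":5.2}]'
python3 -m inch '[{"travel":[0,0,0.1],"dr":[0,0,0],"fingers":5.2},{"travel":[0,0,0.2],"dr":[0,0,0],"fingers":5.2},{"travel":[0,0,0.2],"dr":[0,0,0],"fingers":5.2}]'
```

```text
t: 18.75
eef_pos: [0.6189, 0.066, 0.0121]
ee_rot: [-0.0, 0.757, 0.653, -0.0]
ft_force: [0.1, 0.1, -0.6]
finger_gap: 0.673
grip_force: 43.5
t: 19.0
eef_pos: [0.6194, 0.0661, 0.0109]
ee_rot: [0.0, 0.757, 0.653, 0.0]
ft_force: [0.2, -0.5, -1.0]
finger_gap: 0.678
grip_force: 43.5
```

```bash

python3 -m inch '[{"travel":[0,0,0.1],"dr":[0,0,0],"fingers":5.2},{"travel":[0,0,0.2],"dr":[0,0,0],"fingers":5.2},{"travel":[0,0,0.2],"dr":[0,0,0],"fingers":5.2}]'
python3 -m inch '[{"travel":[0,0,0.1],"dr":[0,0,0],"fingers":5.2},{"travel":[0,0,0.1],"dr":[0,0,0],"fingers":5.2}]'
```

```text
t: 19.25
eef_pos: [0.6194, 0.0662, 0.0088]
ee_rot: [0.0, 0.757, 0.653, 0.0]
ft_force: [0.4, -1.0, -1.4]
finger_gap: 0.669
grip_force: 43.5
t: 19.42
eef_pos: [0.6194, 0.0662, 0.0087]
ee_rot: [-0.0, 0.757, 0.653, 0.0]
ft_force: [-2.6, 0.6, 9.4]
finger_gap: 0.673
grip_force: 49.1
```

```bash

python3 -m inch '[{"travel":[0,0,0],"dr":[0,0,0],"fingers":6.4},{"travel":[0,0,0],"dr":[0,0,0],"fingers":6.8},{"travel":[0,0,0],"dr":[0,0,0],"fingers":7},{"travel":[0,0,-0.5],"dr":[0,0,0],"fingers":7},{"travel":[0,0,-2],"dr":[0,0,0],"fingers":7}]'
python3 -m inch '[{"travel":[0,0,-3],"dr":[0,0,0],"fingers":7},{"travel":[0,0,-6],"dr":[0,0,0],"fingers":6},{"travel":[0,0,-9],"dr":[0,0,0],"fingers":6},{"travel":[0,0,-12],"dr":[0,0,0],"fingers":6},{"travel":[0,0,-12],"dr":[0,0,0],"fingers":6}]' >/dev/null
python3 to.py 0.4615 0.286 0.12 -8.8
python3 - <<'E'
from h import *
c=dict(np.load("w5.npz"))
P=cloud(c);m=((np.hypot(P[...,0]-.4615,P[...,1]-.286)<.025)&(P[...,2]>.012)&(P[...,2]<.02))
uv=np.argwhere(m);H=cv2.convexHull(P[m][:,:2].astype(np.float32))[:,0]
c0=H.mean(0)
# width over direction: flats give minimum
a=np.radians(np.arange(0,180,3));w=[np.ptp(H@[np.cos(t),np.sin(t)]) for t in a]
s=np.array(w).reshape(3,20).mean(0);print("flat normal az",3*np.argmin(s),"+60k",s.round(4).min(),s.max(),c0)
E
```

```text
t: 19.83
eef_pos: [0.6182, 0.0661, 0.0265]
ee_rot: [-0.001, 0.757, 0.653, -0.001]
ft_force: [0.3, -0.1, -0.9]
finger_gap: 0.816
grip_force: 0.0
t 20.25 pos [0.6219 0.0658 0.1534] az -8.5 tilt -1.0 shift [ 19.4 -19.1   3.2] turn 0.006 F [ 0.7 -0.   0.3] gap 0.701 j7 0.13
flat normal az 12 +60k 0.0304 0.03381977144719456 [0.4597424  0.28528118]
```

```bash

python3 -m inch '[{"travel":[3.8,-0.5,0],"dr":[0,0,0],"fingers":6},{"travel":[7.6,-2,0],"dr":[0,0,0],"fingers":6},{"travel":[11.4,-3,0],"dr":[0,0,0],"fingers":6},{"travel":[15,-5,0],"dr":[0,0,0],"fingers":6},{"travel":[18,-7,0],"dr":[0,0,0],"fingers":6}]' >/dev/null
python3 -m inch '[{"travel":[0.5,-3,0],"dr":[0,0,-0.09],"fingers":6},{"travel":[1,-6,0],"dr":[0,0,-0.18],"fingers":6},{"travel":[1.3,-9,0],"dr":[0,0,-0.27],"fingers":6},{"travel":[1.4,-12,2],"dr":[0,0,-0.36],"fingers":6},{"travel":[1.4,-12,3],"dr":[0,0,-0.36],"fingers":6}]' >/dev/null
python3 -m inch '[{"travel":[0,0,0],"dr":[0,0,0],"fingers":6}]' >/dev/null
python3 to.py 0.461 0.286 0.0055 12
python3 - <<'E'
from h import *
c=read_camera("wrist");cv2.imwrite("pics/w7.png",c["image"][...,::-1])
P=cloud(c);m=((np.hypot(P[...,0]-.461,P[...,1]-.286)<.025)&(P[...,2]>.012)&(P[...,2]<.02))
H=cv2.convexHull(P[m][:,:2].astype(np.float32))[:,0]
a=np.radians(np.arange(0,180,3));w=[np.ptp(H@[np.cos(t),np.sin(t)]) for t in a]
s=np.array(w).reshape(3,20).mean(0);print("flat",3*np.argmin(s),s.min(),s.max(),(H.min(0)+H.max(0))/2)
E
```

```text
t 21.17 pos [0.4573 0.2861 0.1164] az 12.3 tilt -1.0 shift [-0.1  0.4 11.1] turn 0.006 F [ 1.1 -0.3 -0.7] gap 0.705 j7 0.04
flat 15 0.030235371255137946 0.03370109396641897 [0.4610045 0.2853955]
```

View pics/w7.png

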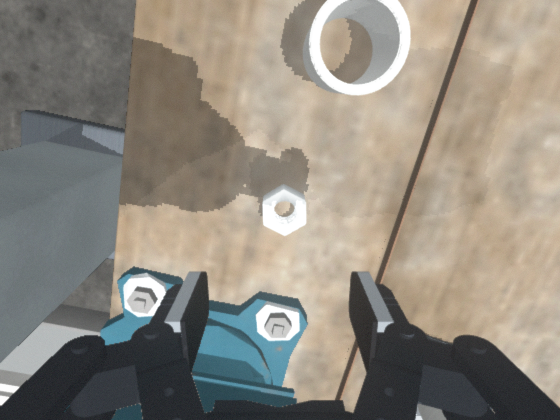

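The nut at (285,210) has its flats facing the fingers, so descend and grip.

```bash

python3 -m inch '[{"travel":[-0.1,0.3,3],"dr":[0,0,0],"fingers":5},{"travel":[-0.1,0.3,6],"dr":[0,0,0],"fingers":5},{"travel":[-0.1,0.3,9],"dr":[0,0,0],"fingers":5},{"travel":[-0.1,0.3,10.5],"dr":[0,0,0],"fingers":5},{"travel":[-0.1,0.3,10.5],"dr":[0,0,0],"fingers":5}]'
python3 -m inch '[{"travel":[0,0,0],"dr":[0,0,0],"fingers":5},{"travel":[0,0,0.2],"dr":[0,0,0],"fingers":5},{"travel":[0,0,0.2],"dr":[0,0,0],"fingers":5}]'
```

```text
t: 21.63
eef_pos: [0.4635, 0.2842, 0.0103]
ee_rot: [-0.0, 0.629, 0.777, -0.002]
ft_force: [-0.2, -0.2, -0.5]
finger_gap: 0.586
grip_force: 0.0
t: 21.88
eef_pos: [0.4639, 0.2858, 0.0119]
ee_rot: [0.0, 0.628, 0.778, 0.001]
ft_force: [-0.5, 0.4, 0.2]
finger_gap: 0.584
grip_force: 0.0
```

```bash

python3 -m inch '[{"travel":[0,-0.2,0.2],"dr":[0,0,0],"fingers":5},{"travel":[0,-0.2,0.5],"dr":[0,0,0],"fingers":5},{"travel":[0,-0.2,0.5],"dr":[0,0,0],"fingers":5}]'
python3 -m inch '[{"travel":[0,0,0],"dr":[0,0,0],"fingers":2.2},{"travel":[0,0,0],"dr":[0,0,0],"fingers":2.2},{"travel":[0,0,0],"dr":[0,0,0],"fingers":2.2},{"travel":[0,0,0],"dr":[0,0,0],"fingers":2.2},{"travel":[0,0,0],"dr":[0,0,0],"fingers":2.2}]' 40
python3 -m inch '[{"travel":[0,0,0],"dr":[0,0,0],"fingers":2.2},{"travel":[0,0,-3],"dr":[0,0,0],"fingers":2.2},{"travel":[0,0,-6],"dr":[0,0,0],"fingers":2.2},{"travel":[0,0,-9],"dr":[0,0,0],"fingers":2.2},{"travel":[0,0,-13],"dr":[0,0,0],"fingers":2.2}]'
python3 to.py 0.591 -0.105 0.14 -8.8
```

```text
t: 22.13
eef_pos: [0.4608, 0.2854, 0.006]
ee_rot: [0.0, 0.628, 0.778, 0.0]
ft_force: [-0.2, -0.0, -0.6]
finger_gap: 0.584
grip_force: 0.0
t: 22.55
eef_pos: [0.461, 0.2853, 0.0062]
ee_rot: [-0.0, 0.628, 0.778, 0.0]
ft_force: [-0.9, -0.7, 5.1]
finger_gap: 0.33
grip_force: 39.5
t: 22.97
eef_pos: [0.46, 0.2845, 0.1359]
ee_rot: [-0.0, 0.628, 0.778, -0.001]
ft_force: [-0.3, 1.0, -0.5]
finger_gap: 0.34
grip_force: 40.2
t 22.97 pos [0.46   0.2845 0.1359] az 12.2 tilt -1.0 shift [-40.8   4.6  -0.4] turn 0.366 F [-0.3  1.  -0.5] gap 0.34 j7 0.03
```

```bash

python3 -m inch '[{"travel":[-1,3,-2],"dr":[0,0,0.09],"fingers":2.2},{"travel":[-2,6,-3],"dr":[0,0,0.18],"fingers":2.2},{"travel":[-4,9,-4],"dr":[0,0,0.27],"fingers":2.2},{"travel":[-6,11,-4],"dr":[0,0,0.36],"fingers":2.2},{"travel":[-8,12,-4],"dr":[0,0,0.36],"fingers":2.2}]' >/dev/null
python3 to.py 0.591 -0.105 0.12 -8.8
```

```text
t 23.38 pos [0.598  0.2325 0.1765] az -8.7 tilt -1.0 shift [-33.5   4.4   5.6] turn 0.002 F [ 0.1 -0.2 -0.9] gap 0.334 j7 -0.12
```

```bash

python3 -m inch '[{"travel":[-3.5,0.4,0],"dr":[0,0,0],"fingers":2.2},{"travel":[-7,0.9,0],"dr":[0,0,0],"fingers":2.2},{"travel":[-10.5,1.4,0],"dr":[0,0,0],"fingers":2.2},{"travel":[-14,1.8,0],"dr":[0,0,0],"fingers":2.2},{"travel":[-17.5,2.3,0],"dr":[0,0,0],"fingers":2.2}]' >/dev/null
python3 -m inch '[{"travel":[-3.5,0.4,0],"dr":[0,0,0],"fingers":2.2},{"travel":[-7,0.9,0],"dr":[0,0,0],"fingers":2.2},{"travel":[-10.5,1.4,0],"dr":[0,0,0],"fingers":2.2},{"travel":[-14,1.8,0],"dr":[0,0,0],"fingers":2.2},{"travel":[-16,2.1,0],"dr":[0,0,0],"fingers":2.2}]' >/dev/null
python3 -m inch '[{"travel":[0,0,1],"dr":[0,0,0],"fingers":2.2},{"travel":[0,0,3],"dr":[0,0,0],"fingers":2.2},{"travel":[0,0,6],"dr":[0,0,0],"fingers":2.2},{"travel":[0,0,8],"dr":[0,0,0],"fingers":2.2},{"travel":[0,0,8],"dr":[0,0,0],"fingers":2.2}]' >/dev/null
python3 to.py 0.591 -0.105 0.018 -8.8
python3 - <<'E'
from h import *
c=read_camera("wrist");cv2.imwrite("pics/w8.png",c["image"][...,::-1]);np.savez("w8.npz",**c)
E
```

```text
t 24.63 pos [ 0.5874 -0.1041  0.0921] az -8.4 tilt -1.0 shift [-0.   0.4  7.4] turn 0.007 F [-0.7 -0.   0.4] gap 0.335 j7 0.47
```

View pics/w8.png

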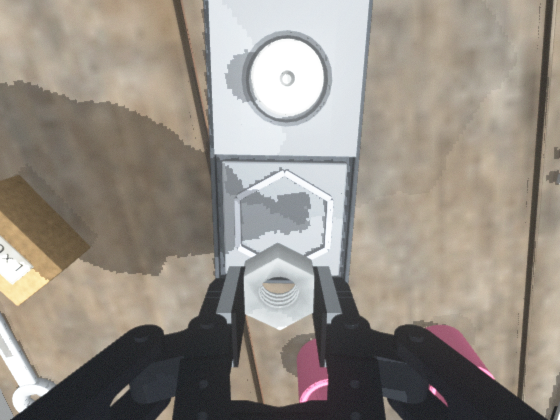

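The hex rim is centred near (284,221), with the nut at (279,287) aligned to it and the pin upright at (288,78).

```bash
python3 - <<'E'
from h import *
c=dict(np.load("w8.npz"));print(ray(c,284,221,.015))
E
python3 -m inch '[{"travel":[0,0.3,1],"dr":[0,0,0],"fingers":2.2},{"travel":[0,0.3,3],"dr":[0,0,0],"fingers":2.2},{"travel":[0,0.3,4.5],"dr":[0,0,0],"fingers":2.2},{"travel":[0,0.3,5],"dr":[0,0,0],"fingers":2.2},{"travel":[0,0.3,5],"dr":[0,0,0],"fingers":2.2}]'
```

```text
[ 0.59072561 -0.10409471  0.015     ]
t: 25.1
eef_pos: [0.5927, -0.1058, 0.0455]
ee_rot: [-0.0, 0.757, 0.653, -0.0]
ft_force: [0.4, 0.6, -0.6]
finger_gap: 0.338
grip_force: 40.2
```

Target TCP z is 0.017 (pad at 0.011, TCP held 0.006 above the nut's underside).

```bash

python3 -m inch '[{"travel":[0.1,-0.1,1],"dr":[0,0,0],"fingers":2.2},{"travel":[0.1,-0.1,2],"dr":[0,0,0],"fingers":2.2},{"travel":[0.1,-0.1,2.4],"dr":[0,0,0],"fingers":2.2},{"travel":[0.1,-0.1,2.4],"dr":[0,0,0],"fingers":2.2},{"travel":[0.1,-0.1,2.4],"dr":[0,0,0],"fingers":2.2}]'
python3 -m inch '[{"travel":[0,0,0.1],"dr":[0,0,0],"fingers":2.2},{"travel":[0,0,0.2],"dr":[0,0,0],"fingers":2.2},{"travel":[0,0,0.2],"dr":[0,0,0],"fingers":2.2}]'
python3 -m inch '[{"travel":[0,0,0.1],"dr":[0,0,0],"fingers":2.2},{"travel":[0,0,0.2],"dr":[0,0,0],"fingers":2.2},{"travel":[0,0,0.2],"dr":[0,0,0],"fingers":2.2}]'
```

```text
t: 25.52
eef_pos: [0.5917, -0.1049, 0.0217]
ee_rot: [-0.0, 0.757, 0.653, -0.0]
ft_force: [0.1, 0.1, -0.8]
finger_gap: 0.336
grip_force: 40.2
t: 25.77
eef_pos: [0.5919, -0.1049, 0.0199]
ee_rot: [0.0, 0.757, 0.653, 0.0]
ft_force: [0.6, -0.1, -1.0]
finger_gap: 0.336
grip_force: 40.2
t: 26.02
eef_pos: [0.5917, -0.1048, 0.0177]
ee_rot: [0.0, 0.757, 0.653, 0.0]
ft_force: [-0.2, 0.4, -1.3]
finger_gap: 0.332
grip_force: 40.2
```

```bash

python3 -m inch '[{"travel":[0,0,0.1],"dr":[0,0,0],"fingers":2.2},{"travel":[0,0,0.1],"dr":[0,0,0],"fingers":2.2},{"travel":[0,0,0.1],"dr":[0,0,0],"fingers":2.2}]'
python3 -m inch '[{"travel":[0,0,0.1],"dr":[0,0,0],"fingers":2.2},{"travel":[0,0,0.1],"dr":[0,0,0],"fingers":2.2},{"travel":[0,0,0.1],"dr":[0,0,0],"fingers":2.2}]'
```

```text
t: 26.27
eef_pos: [0.5918, -0.1048, 0.0172]
ee_rot: [0.0, 0.757, 0.653, 0.0]
ft_force: [-1.1, 0.7, 4.2]
finger_gap: 0.335
grip_force: 40.8
t: 26.52
eef_pos: [0.5918, -0.1048, 0.0172]
ee_rot: [0.0, 0.757, 0.653, 0.001]
ft_force: [-3.6, 1.7, 17.8]
finger_gap: 0.34
grip_force: 42.1
```

Contact at the expected height. Release, lift, back off and check.

```bash

python3 -m inch '[{"travel":[0,0,0],"dr":[0,0,0],"fingers":3.5},{"travel":[0,0,0],"dr":[0,0,0],"fingers":4},{"travel":[0,0,0],"dr":[0,0,0],"fingers":4.5},{"travel":[0,0,0],"dr":[0,0,0],"fingers":4.5},{"travel":[0,0,-1],"dr":[0,0,0],"fingers":4.5}]'
python3 -m inch '[{"travel":[0,0,-3],"dr":[0,0,0],"fingers":5},{"travel":[0,0,-6],"dr":[0,0,0],"fingers":6},{"travel":[0,0,-9],"dr":[0,0,0],"fingers":6},{"travel":[0,0,-12],"dr":[0,0,0],"fingers":6},{"travel":[0,0,-16],"dr":[0,0,0],"fingers":6}]' >/dev/null
python3 -m inch '[{"travel":[-4,0,0],"dr":[0,0,0],"fingers":6},{"travel":[-8,0,0],"dr":[0,0,0],"fingers":6},{"travel":[-11,0,0],"dr":[0,0,0],"fingers":6},{"travel":[-11,0,0],"dr":[0,0,0],"fingers":6},{"travel":[-11,0,0],"dr":[0,0,0],"fingers":6}]'
python3 - <<'E'
from h import *
t=read_camera("top");c=read_camera("wrist")
P=cloud(t)
for n,(x,y) in dict(pin=(.603,-.02),bush=(.63,.15),washer=(.617,.065),nut=(.591,-.105)).items():
    d=np.hypot(P[...,0]-x,P[...,1]-y)<.036; print(n,np.nanpercentile(P[d][:,2],[50,90,99]).round(4))
b=cv2.resize(c["image"],(440,330));a=cv2.resize(t["image"][170:238,200:350],(600,272))
im=np.zeros((600,600,3),np.uint8);im[:270]=a[:270];im[270:,:440]=b
cv2.imwrite("pics/v9.png",im[...,::-1])
E
```

```text
t: 26.93
eef_pos: [0.5908, -0.1046, 0.0246]
ee_rot: [-0.001, 0.757, 0.653, -0.001]
ft_force: [0.1, 0.7, -0.2]
finger_gap: 0.524
grip_force: 0.0
t: 27.77
eef_pos: [0.5748, -0.2158, 0.1866]
ee_rot: [0.0, 0.758, 0.652, -0.0]
ft_force: [0.2, 0.6, -1.2]
finger_gap: 0.703
grip_force: 0.0
pin [0.0337 0.0996 0.1046]
bush [0.0125 0.055  0.0581]
washer [0.0173 0.0236 0.0265]
nut [0.0131 0.026  0.0303]
```

View pics/v9.png

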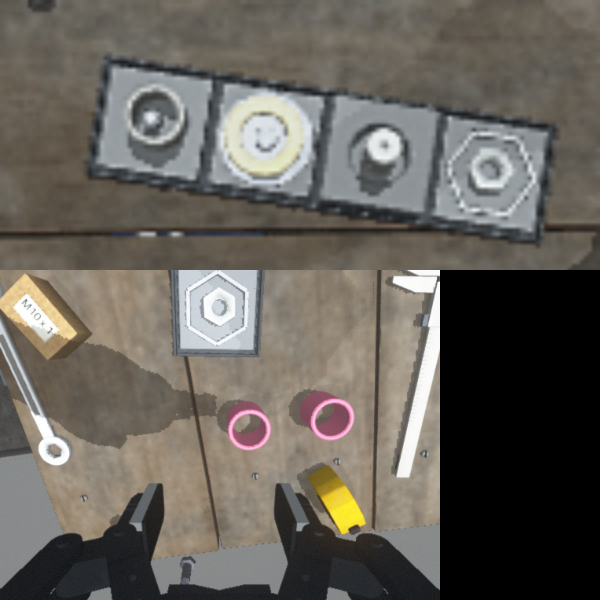

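The picture and heights agree that all four parts are seated: bush (155,115), washer (263,138), pin (382,145) and nut (490,172). The measured tops are 0.104, 0.057, 0.023 and 0.028 m (pin, bush, washer, nut) against expected 0.101, 0.056, 0.021 and 0.027 m.

```bash
python3 -c "
from rig import finish_job
print(finish_job())"
```

```text
the job is handed in; nothing more can be done
None
```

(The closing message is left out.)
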